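# Put the work light on charge

## Robot

A 6-joint arm with a two-finger parallel gripper is mounted at the origin on a cart in front of the work surface, level with it; the furniture and walls round the work are solid. World frame = base frame: x ahead of the robot, y to its left, z up, the work surface at z = 0. Lengths are in m, angles in degrees, forces in N, time in s.
With the tool pointing down it reaches from about 0.375 to 0.9 m from the base axis. Payload 3.1 kg.
Tool frame: the origin (TCP) lies on the front face of the gripper's body, between the roots of the fingers; the fingertips stand 70 mm ahead of it and the grasp point (between the pads) lies 51 mm ahead of it (bot.tip_extent is the distance from the TCP to the fingertips, in m); z points along the fingers, x is the direction in which the jaws open and shut, and the axes are right-handed (so a half turn about z gives the same grasp; the last joint's range is limited). The gripper opens to 87 mm and grips with 3 to 60 N. Pads are 19 mm wide; open, the fingers measure 117 mm over their backs; the gripper's body (75 mm by 190 mm) begins 51 mm behind the grasp point.
Start: joints at [58.642, 30.224, 82.088, -0, 67.689, -10.227], TCP at [0.225, 0.583, 0.292] pointing down, gripper open.
Joint ranges: [-176.69, 176.69], [-43.24, 126.21], [12.49, 139.97], [-82, 262], [0, 151.66], [-163.58, 163.58]. Speed limits (degrees/s): [159.86, 159.86, 180, 180, 180, 180].

## Interface

Orientations are given as a 3x3 rotation matrix whose columns are the frame's x, y, z axes.
In Python, from rig import bot, viewer, ticket gives the robot as it stands. The module is installed in compiled form; this text tells all that it offers.
- The arm moves only by the tool arm_command, never from a script. Its argument "targets" is a list of rows, each an object with "rot": the turn, a rotation vector about the tool's x, y, z in degrees, a list of three; "offset": the shift along the tool's x, y, z in cm, a list of three; "gripper": the closure, from 0 (fully open) to 1 (shut). A call has 1 to 8 rows; each row is the pose to reach, as a shift and turn from the pose commanded when the call began, along the tool's axes at that moment; what a row does not reach only later rows make up. A row lasts 1/10 s, in which the tool goes at most 50 mm and 8.59 degrees, less where a joint would pass 70% of its speed; a pose out of reach is approached as far as the arm can. A call with a gripper value outside its range is refused whole. The fingers move at their own pace and stop on an object; the grip force is fixed at half the most. Time passes only in rows, so rows that repeat a pose let the fingers close. It gives the time, the measured TCP pose, the force and the opening at its end, in the units of the state.
- bot.read_state(): the state, without advancing time (a new reading comes with each control period).
- viewer.capture(name): name is "scene" or "top" or "wrist"; returns a dict with "frame" (420x560x3 uint8, red, green, blue), "fx", "fy", "cx", "cy" (pixels), "D" ([k1, k2, p1, p2, k3] as OpenCV has them; the pictures are not rectified), "view" (4x4, takes a point from world to camera coordinates). Camera axes: x right, y down, z forward; pixel columns grow to the right and rows downward; lengths in m; the calibration is good to about 2 mm. A picture is of the moment at which its call begins. There is no depth.
- ticket.hand_in(): hands the job in, once; it reports no verdict.
The state is a dict: "time_s": time; "joint_positions": joint angles; "qvel": joint speeds; "tau": joint torques, N m; "position": TCP position; "tcp_rot": TCP orientation; "force": force on the tool from outside, world axes, zero at the start; "moment": the same for the moment, N m; "opening": opening from 0.0 (shut) to 1.0 (fully open).
Only numpy, scipy, OpenCV 4.12 (cv2) and the standard library are available. Lean on these libraries where they do the work, as an engineer would, in place of code of your own. Each camera call takes 0.05 s, during which the arm holds its last target. There are 200 camera calls.

## Task

Put the work light on charge: press its tail against the cradle's spring gate to hold the gate open, lower the light into the saddles, and let the gate push its grey head end fully home under the hood and keep it there. The contacts must be dead while it goes in, so only when it is clipped in and you have let go of it, flip the cradle's toggle switch right over to the side of the little lamp. Leave the other things on the cabinet where they are.

Things in the scene. Friction and masses are not known exactly. Their poses are not given: they have to be found in the camera images.
- work_light: Pen-shaped work light lying flat, its head end pale grey with a recessed lens, its tail olive with a white strip and a button. 158 mm long (y), 26 wide (x), 20 high, rounded flat sides, 0.06 to 0.13 kg. Origin: centre of its underside. Its +y points to the head end. Lies loose on the cabinet top, heading varied; grasp it across the middle.
- light_head (a point): Point at the very head end of the work light, on its long axis, 79 mm from its middle and 10 mm above its underside.
- cradle: Fixed charging cradle, 80 x 278 x 66 mm. Origin: on the table top under the middle of the docked light; y runs along it to the hood, z up. Base plate 12 high, y -138 to +140. Docked light's underside is 34 up, on two 22 mm long saddles (y -55, +50; flared cheeks 30 apart below, 37 at their tops, 48 up); free space between them for fingers. Housing x +-34, y +79 to +140, 66 high; lamp at x +26, y +118.
- pocket (a point): Centre of the pocket's end wall in the cradle's housing, at cradle (0, 79, 44) mm; axes as the cradle's. The light's head end stands here when fully home. The pocket is 31 wide and 25 high, and its hood (top 66 mm above the cabinet top) covers only the last 12 mm: cradle y 67 to 79. So the light must be shifted at least 12 mm towards -y to be lowered past the hood.
- gate (a joint): Spring gate, an upright aluminium plate 36 wide on a sliding carriage at the cradle's -y end; its top is 98 mm above the cabinet top. Value: opening in m along cradle -y, 0 closed (free rest), 0.030 fully back. Its inner face is at cradle y = -71 mm minus the opening. It springs back when let go: 2 N at 0, rising 0.2 N per mm. With the light home it stands at 0.008.
- toggle (a joint): Bat toggle switch on top of the housing, hinge in rad about cradle y: near 0 it leans to cradle -x (off), 0.42 upright, 0.84 fully over to +x, the lamp's side (on). Stays where it is left; about 1.5 N at the tip moves it. The pivot is at cradle (0, 118, 72) mm, the ball tip (10 mm across) 27 mm from it.
- marker: Bystander: white and yellow paint marker, 122 long (y), 14 thick, lying loose alongside the cradle on its -x side. Origin: centre of its underside.
- bearing: Bystander: loose ball bearing, 52 across, 15 high, lying flat beside the work light. Origin: centre of its underside.
- wrench_2: Bystander: loose chrome combination wrench, 160 long (y), 34 wide, 8 thick, lying flat at the back of the cabinet top. Origin: centre of its underside.
Mind the look-alikes: they are no part of the job. What is shaped like the work_light but pink is not meant.

How it is judged:
By the outcome, as a careful person would: the job done as asked, in the order asked, and still so for the second after the job is handed in, with the robot touching nothing.
It also fails if it takes over 45 s, if anything falls off the work surface, if the arm or the gripper's body presses on something with over 40 N, if the wrist force passes 120 N, or if a joint passes its speed limit or range.

## Working session

There is one attempt and no reset: what is moved stays moved. The work goes in short steps, Python scripts to look and compute and a tool call to move; the robot and the scene stay as the last step left them, time stands still between calls to the robot, and variables do not carry over. Pictures are saved under pics/ and viewed, about 8 in all and at most 12, crops included, and the job is handed in when it is done.

Besides the shell and the picture viewer there is one more tool, called after "Call:" as name([rows], argument=value, ...), one row to a line, values as JSON. arm_command: Moves the arm, as the interface text tells. Its arguments: {"type":"object","properties":{"targets":{"type":"array"}},"required":["targets"]}

```bash
mkdir -p pics; cat > h.py <<'E'
import numpy as np, cv2, pickle
from rig import bot, viewer, ticket
def cap(n, f):
    c=viewer.capture(n); pickle.dump(c,open(f'pics/{f}.pkl','wb')); cv2.imwrite(f'pics/{f}.png',c['frame'][:,:,::-1]); return c
def load(f): return pickle.load(open(f'pics/{f}.pkl','rb'))
def K(c): return np.array([[c['fx'],0,c['cx']],[0,c['fy'],c['cy']],[0,0,1.]])
def ray(c,uv):
    p=cv2.undistortPoints(np.array([[uv]],float),K(c),np.array(c['D'],float))[0,0]
    V=np.array(c['view']); R,t=V[:3,:3],V[:3,3]
    return -R.T@t, R.T@np.array([p[0],p[1],1.])
def atz(c,uv,z):
    o,d=ray(c,uv); return o+d*(z-o[2])/d[2]
def tri(obs):
    A=np.zeros((3,3));b=np.zeros(3)
    for c,uv in obs:
        o,d=ray(c,uv); d=d/np.linalg.norm(d); P=np.eye(3)-np.outer(d,d); A+=P;b+=P@o
    x=np.linalg.solve(A,b)
    r=[np.linalg.norm(np.cross(x-ray(c,uv)[0],ray(c,uv)[1]/np.linalg.norm(ray(c,uv)[1])))*1e3 for c,uv in obs]
    return x,np.round(r,1)
def proj(c,X):
    V=np.array(c['view']); 
    return cv2.projectPoints(np.atleast_2d(np.array(X,float)),cv2.Rodrigues(V[:3,:3])[0],V[:3,3],K(c),np.array(c['D'],float))[0][:,0]
E
python3 - <<'E'
from h import *
s=bot.read_state(); print({k:np.round(v,3) for k,v in s.items()})
a=[cap(n,n+'0') for n in('scene','top','wrist')]
for c in a: print(np.round(np.linalg.inv(c['view']),3), c['fx'])
im=np.hstack([cv2.resize(c['frame'],(560,420)) for c in a[:2]])
E
```

```text
{'time_s': np.float64(0.0), 'joint_positions': array([ 5.8643e+01,  3.0279e+01,  8.2157e+01, -2.0000e-03,  6.7688e+01,
       -1.0227e+01]), 'qvel': array([0.123, 0.026, 0.061, 0.047, 0.134, 0.139]), 'tau': array([ 1.0000e-03, -4.4005e+01, -1.7659e+01,  6.3000e-02,  5.8000e-02,
       -0.0000e+00]), 'position': array([0.225, 0.582, 0.291]), 'tcp_rot': array([[ 0.36 ,  0.933, -0.001],
       [ 0.933, -0.36 , -0.002],
       [-0.002, -0.   , -1.   ]]), 'force': array([-0.291,  0.223, -0.551]), 'moment': array([-0.016,  0.042,  0.003]), 'opening': np.float64(0.999)}
[[ 0.808 -0.423  0.41   0.169]
 [-0.588 -0.593  0.55  -0.524]
 [ 0.01  -0.686 -0.728  0.733]
 [ 0.     0.     0.     1.   ]] 402.23719398325215
[[-0.007 -0.984  0.178  0.375]
 [-1.     0.004 -0.017 -0.01 ]
 [ 0.016 -0.178 -0.984  1.157]
 [ 0.     0.     0.     1.   ]] 509.72606387775943
[[ 0.361  0.898  0.253  0.157]
 [ 0.933 -0.347 -0.099  0.609]
 [-0.001  0.272 -0.962  0.383]
 [ 0.     0.     0.     1.   ]] 315.4988847068562
```

View pics/top0.png

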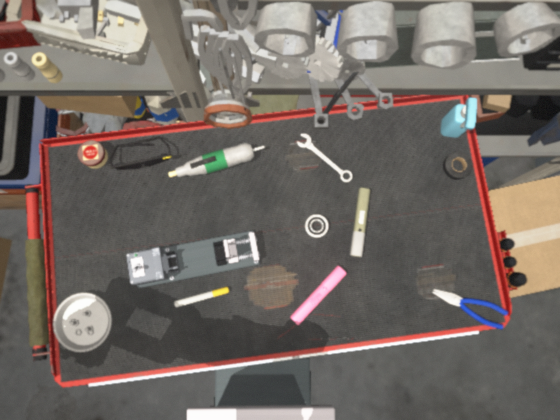

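View pics/scene0.png

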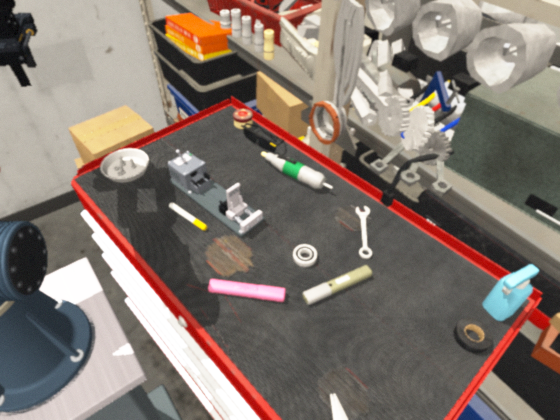

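The top view shows the cradle at about (130–258, 235–285), with the housing at left and the gate at right. The work light runs from (364,190) to (357,255), and the bearing is at (316,226). The pink look-alike is at (318,295). In the scene view the light's pale head is at (305,297) and its olive tail at (370,270). I'll enlarge both.

```bash
python3 - <<'E'
from h import *
t=load('top0')['frame'];s=load('scene0')['frame']
def crop(im,x0,y0,w,h,k): return cv2.resize(im[y0:y0+h,x0:x0+w],None,fx=k,fy=k,interpolation=cv2.INTER_CUBIC)
a=crop(t,120,225,150,70,5); b=crop(t,300,180,75,85,3)
c=crop(s,160,140,110,100,4); d=crop(s,290,255,90,60,4)
W=np.zeros((600,800,3),np.uint8)
W[:350,:750]=a
W[350:600,:225]=b[:250]
W[350:590,240:600]=d
cv2.imwrite('pics/cropA.png',W[:,:,::-1]); 
cv2.imwrite('pics/cropB.png',crop(s,160,140,110,100,5)[:,:,::-1])
E
```

```text
(no output)
```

View pics/cropA.png

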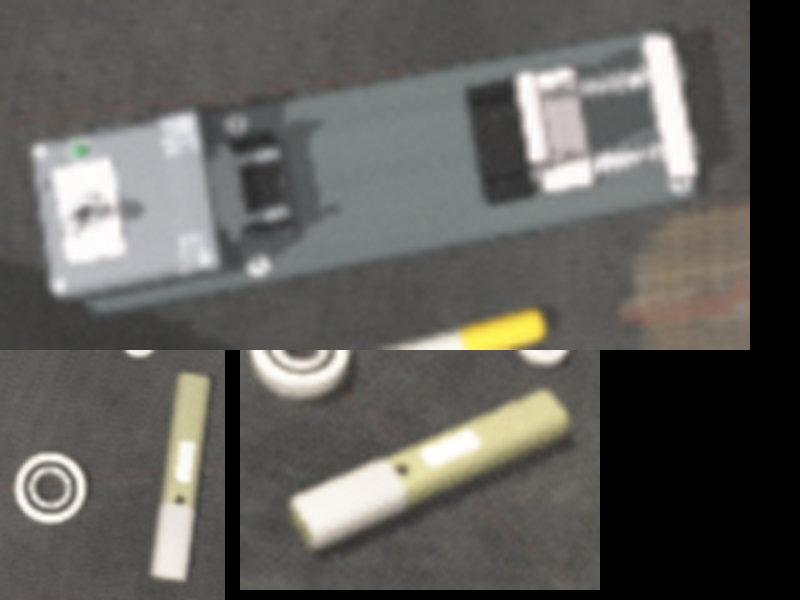

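View pics/cropB.png

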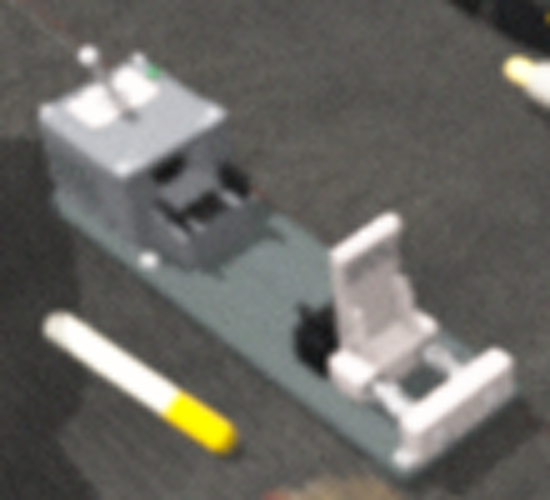

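The crops show the housing top corners, base corners, lamp, and the light's two ends clearly; the toggle ball leans to the front (off). I'll fit the cradle and light poses from both views.

```bash
cat > fit.py <<'E'
from h import *
from scipy.optimize import least_squares
T=load('top0');S=load('scene0')
A=lambda u,v:(120+u/5-.4,225+v/5-.4); B=lambda u,v:(160+u/5-.4,140+v/5-.4)
obs=[(T,A(35,148),(34,140,66)),(T,A(198,112),(34,67,66)),(T,A(218,268),(-34,67,66)),(T,A(55,297),(-34,140,66)),(T,A(92,312),(-40,140,12)),(T,A(80,150),(26,118,67)),
(S,B(40,112),(-34,140,66)),(S,B(135,55),(34,140,66)),(S,B(225,112),(34,67,66)),(S,B(122,175),(-34,67,66)),(S,B(402,474),(-40,-138,12)),(S,B(520,395),(40,-138,12)),(S,B(153,70),(26,118,67))]
def X(p,m):
    c,s=np.cos(p[2]),np.sin(p[2]); m=np.array(m)/1e3
    return np.array([p[0]+c*m[0]-s*m[1],p[1]+s*m[0]+c*m[1],p[3]+m[2]])
f=lambda p:np.concatenate([proj(c,X(p,m))[0]-uv for c,uv,m in obs])
r=least_squares(f,[.4,.25,0.1,0],x_scale=.01,loss='soft_l1')
print('cradle',np.round(r.x,4),'yaw',np.degrees(r.x[2])); print(np.round(r.fun.reshape(-1,2),1).tolist() if r.fun.ndim else 0)
p=r.x
a=lambda u,v:(300+u/3-.33,180+(v-350)/3-.33); b=lambda u,v:(290+(u-240)/4-.4,255+(v-350)/4-.4)
# light features on top: button, strip ends, joint line middle
for n,u,v in [('button',a(180,499),b(402,469)),('stripT',a(187,444),b(478,438)),('tailtop',a(195,374),b(553,395)),('headtop',a(169,577),b(303,522))]:
    x,e=tri([(T,u),(S,v)]); print(n,np.round(x,4),e)
h=atz(T,a(169,578),.018);t=atz(T,a(195,374),.018); print('head',h,'tail',t,np.linalg.norm(h-t),(h+t)/2,np.degrees(np.arctan2(*(h-t)[1::-1])))
print('ball', atz(T,a(50,488),.015))
print('tip', X(p,(-27*np.sin(.42),118,72+27*np.cos(.42))))
E
python3 fit.py
```

```text
cradle [0.4714 0.1431 0.1814 0.0008] yaw 10.395150615095332
[[-0.9, -1.5], [0.4, -0.6], [1.2, -0.4], [-0.5, 0.4], [-1.2, 0.9], [0.7, -0.2], [-2.0, -0.2], [0.4, -0.8], [0.3, 0.4], [-0.6, 0.6], [-0.2, 1.0], [0.5, -1.6], [-0.4, 1.0]]
button [ 0.5345 -0.2243  0.0207] [0.8 0.8]
stripT [ 0.578  -0.2324  0.0204] [2.6 2.6]
tailtop [ 0.6294 -0.2384  0.0245] [0.2 0.2]
headtop [ 0.4766 -0.2153  0.0128] [0.8 0.8]
head [ 0.47470169 -0.21395001  0.018     ] tail [ 0.63062746 -0.23953869  0.018     ] 0.1580114750495841 [ 0.55266457 -0.22674435  0.018     ] 170.68036889991407
ball [ 0.54348604 -0.1267469   0.015     ]
tip [0.43930188 0.25714844 0.09740422]
```

```bash
cat >> h.py <<'E'
CR=np.array([.4714,.1431]); CY=10.4
def cradle(m):  # cradle mm -> world m
    c,s=np.cos(np.radians(CY)),np.sin(np.radians(CY)); x,y=m[0]/1e3,m[1]/1e3
    return np.array([CR[0]+c*x-s*y,CR[1]+s*x+c*y,m[2]/1e3])
def go(frm,yaw0,to,yaw1):
    """offset cm & rot about tool z (tool pointing down, tool x at yaw0)"""
    c,s=np.cos(np.radians(yaw0)),np.sin(np.radians(yaw0)); d=(np.array(to)-frm)*100
    print('offset',np.round([c*d[0]+s*d[1], s*d[0]-c*d[1], -d[2]],2),'rotz',round(yaw0-yaw1,2))
E
python3 -c "
from h import *
go([.225,.583,.292],68.87,[.5527,-.2267,.2],80.7)"
```

```text
offset [-63.71  59.76   9.2 ] rotz -11.83
```

Call:
arm_command([
  {"rot":[0,0,-11.8],"offset":[-63.7,59.8,9.2],"gripper":0.3},
  {"rot":[0,0,-11.8],"offset":[-63.7,59.8,9.2],"gripper":0.3},
  {"rot":[0,0,-11.8],"offset":[-63.7,59.8,9.2],"gripper":0.3},
  {"rot":[0,0,-11.8],"offset":[-63.7,59.8,9.2],"gripper":0.3},
  {"rot":[0,0,-11.8],"offset":[-63.7,59.8,9.2],"gripper":0.3},
  {"rot":[0,0,-11.8],"offset":[-63.7,59.8,9.2],"gripper":0.3},
  {"rot":[0,0,-11.8],"offset":[-63.7,59.8,9.2],"gripper":0.3},
  {"rot":[0,0,-11.8],"offset":[-63.7,59.8,9.2],"gripper":0.3},
])

```text
time_s: 0.95
position: [0.3751, 0.2125, 0.2503]
tcp_rot: [[0.162, 0.987, 0.0], [0.987, -0.162, 0.0], [0.0, 0.0, -1.0]]
force: [0.9, -0.4, 0.1]
opening: 0.701
```

```bash
python3 -c "
from h import *
go([.3744,.2141,.2501],80.67,[.5527,-.2267,.2],80.7)"
```

```text
offset [-40.61  24.74   5.01] rotz -0.03
```

Call:
arm_command([
  {"rot":[0,0,0],"offset":[-40.6,24.7,5.0],"gripper":0.3},
  {"rot":[0,0,0],"offset":[-40.6,24.7,5.0],"gripper":0.3},
  {"rot":[0,0,0],"offset":[-40.6,24.7,5.0],"gripper":0.3},
  {"rot":[0,0,0],"offset":[-40.6,24.7,5.0],"gripper":0.3},
  {"rot":[0,0,0],"offset":[-40.6,24.7,5.0],"gripper":0.3},
  {"rot":[0,0,0],"offset":[-40.6,24.7,5.0],"gripper":0.3},
  {"rot":[0,0,0],"offset":[-40.6,24.7,5.0],"gripper":0.3},
  {"rot":[0,0,0],"offset":[-40.6,24.7,5.0],"gripper":0.3},
])

```text
time_s: 1.75
position: [0.5239, -0.1567, 0.2081]
tcp_rot: [[0.163, 0.987, -0.0], [0.987, -0.163, 0.0], [0.0, -0.0, -1.0]]
force: [0.7, 0.5, -0.6]
opening: 0.695
```

Call:
arm_command([
  {"rot":[0,0,0],"offset":[-4.0,2.5,0.5],"gripper":0.3},
  {"rot":[0,0,0],"offset":[-6.6,4.0,0.8],"gripper":0.3},
  {"rot":[0,0,0],"offset":[-6.6,4.0,0.8],"gripper":0.3},
  {"rot":[0,0,0],"offset":[-6.6,4.0,0.8],"gripper":0.3},
  {"rot":[0,0,0],"offset":[-6.6,4.0,0.8],"gripper":0.3},
])

```text
time_s: 2.25
position: [0.5515, -0.2249, 0.2002]
tcp_rot: [[0.162, 0.987, -0.002], [0.987, -0.162, 0.001], [0.001, -0.002, -1.0]]
force: [0.4, 0.1, 0.7]
opening: 0.699
```

```bash
python3 -c "
from h import *
s=bot.read_state();print(s['position'],s['tcp_rot'],s['qvel'],s['joint_positions'])
c=cap('wrist','w1'); cv2.imwrite('pics/w1.png',cv2.resize(c['frame'],(784,588))[:,:,::-1])
for z in(0,.02):print(proj(c,[[.4747,-.214,z],[.6306,-.2395,z],[.5527,-.2267,z]])*1.4)
"
```

```text
[ 0.55152389 -0.22487323  0.20018803] [[ 0.16154802  0.98686336 -0.00171834]
 [ 0.98686419 -0.16154566  0.00143755]
 [ 0.00114107 -0.001928   -0.99999749]] [ 0.73564362 -0.4335535   0.39682717 -0.1823408  -0.20567313  0.00395196] [-3.29292351e+01  3.46998943e+01  9.11004649e+01  1.92196654e-02
  5.43270526e+01 -1.13643757e+02]
[[388.14818399 162.83482956]
 [388.5488261  387.79739149]
 [388.43791871 283.18770248]]
[[388.0098515  162.30275348]
 [388.45738711 401.56043717]
 [388.32997401 290.96053298]]
```

View pics/w1.png

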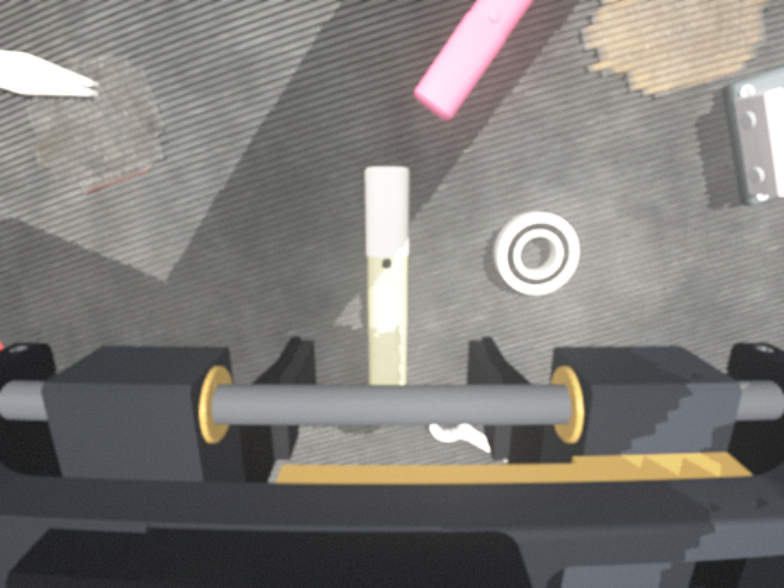

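The wrist view shows the light centred between the jaws (column 387, head end at row 166), with the bearing well clear at (537,252). I'll go down and grip.

Call:
arm_command([
  {"rot":[0,0,0],"offset":[0,0.1,4.5],"gripper":0.3},
  {"rot":[0,0,0],"offset":[0,0.1,9.0],"gripper":0.3},
  {"rot":[0,0,0],"offset":[0,0.1,11.5],"gripper":0.3},
  {"rot":[0,0,0],"offset":[0,0.1,12.6],"gripper":0.3},
  {"rot":[0,0,0],"offset":[0,0.1,12.6],"gripper":0.3},
  {"rot":[0,0,0],"offset":[0,0.1,12.6],"gripper":0.3},
])

```text
time_s: 2.9
position: [0.5541, -0.2262, 0.0757]
tcp_rot: [[0.161, 0.987, 0.002], [0.987, -0.161, -0.001], [-0.001, 0.002, -1.0]]
force: [0.1, -0.2, -0.2]
opening: 0.702
```

Call:
arm_command([
  {"rot":[0,0,0],"offset":[0,0,0],"gripper":1},
  {"rot":[0,0,0],"offset":[0,0,0],"gripper":1},
  {"rot":[0,0,0],"offset":[0,0,0],"gripper":1},
  {"rot":[0,0,0],"offset":[0,0,0],"gripper":1},
  {"rot":[0,0,0],"offset":[0,0,0],"gripper":1},
  {"rot":[0,0,0],"offset":[0,0,0],"gripper":1},
  {"rot":[0,0,0],"offset":[0,0,0],"gripper":1},
  {"rot":[0,0,0],"offset":[0,0,0],"gripper":1},
])

```text
time_s: 3.7
position: [0.5534, -0.2265, 0.0747]
tcp_rot: [[0.162, 0.987, 0.0], [0.987, -0.162, -0.0], [-0.0, 0.0, -1.0]]
force: [-0.5, 0.7, 4.4]
opening: 0.29
```

Gripped at about 25 mm opening. Next I'll lift and carry it to above the cradle.

```bash
python3 -c "
from h import *
print(cradle((0,-10,0)))
go([.5534,-.2265,.0747],80.7,cradle((0,0,230)),10.4)"
```

```text
[0.47320519 0.13326429 0.        ]
offset [ 35.15 -14.07 -15.53] rotz 70.3
```

Call:
arm_command([
  {"rot":[0,0,0],"offset":[0,0,-2],"gripper":1},
  {"rot":[0,0,0],"offset":[0,0,-5],"gripper":1},
  {"rot":[0,0,0],"offset":[0,0,-9],"gripper":1},
  {"rot":[0,0,0],"offset":[0,0,-13],"gripper":1},
  {"rot":[0,0,0],"offset":[0,0,-15.5],"gripper":1},
])

```text
time_s: 4.2
position: [0.5539, -0.2266, 0.232]
tcp_rot: [[0.162, 0.987, 0.003], [0.987, -0.162, -0.002], [-0.001, 0.003, -1.0]]
force: [0.8, -0.6, -1.3]
opening: 0.292
```

Call:
arm_command([
  {"rot":[0,0,5],"offset":[2.5,-1.0,0],"gripper":1},
  {"rot":[0,0,13],"offset":[6.5,-2.6,0],"gripper":1},
  {"rot":[0,0,21],"offset":[10.5,-4.2,0],"gripper":1},
  {"rot":[0,0,29],"offset":[14.5,-5.8,0],"gripper":1},
  {"rot":[0,0,37],"offset":[18.5,-7.4,0],"gripper":1},
  {"rot":[0,0,45],"offset":[22.5,-9.0,0],"gripper":1},
  {"rot":[0,0,53],"offset":[26.5,-10.6,0],"gripper":1},
  {"rot":[0,0,60],"offset":[30,-12,0],"gripper":1},
])

```text
time_s: 5.0
position: [0.4824, 0.091, 0.2292]
tcp_rot: [[0.937, 0.348, -0.001], [0.348, -0.937, 0.0], [-0.001, -0.001, -1.0]]
force: [-0.6, 0.8, -0.5]
opening: 0.292
```

```bash
python3 -c "
from h import *
s=bot.read_state();print(s['position'],np.degrees(np.arctan2(s['tcp_rot'][1][0],s['tcp_rot'][0][0])))
a=np.radians(80.7);c,n=np.cos(a),np.sin(a)
p=np.array([.5534,-.2265,.2297])+np.array([c*.30+n*-.12,n*.30-c*-.12,0]);print(p)
go(p,20.7,cradle((0,0,230)),10.4)"
```

```text
[0.48238584 0.09102256 0.22916478] 20.377502399324694
[0.48345846 0.08894917 0.2297    ]
offset [ 0.79 -5.49 -0.03] rotz 10.3
```

Call:
arm_command([
  {"rot":[0,0,6],"offset":[0.5,-3.0,0],"gripper":1},
  {"rot":[0,0,10.3],"offset":[0.8,-5.5,0],"gripper":1},
  {"rot":[0,0,10.3],"offset":[0.8,-5.5,0],"gripper":1},
  {"rot":[0,0,10.3],"offset":[0.8,-5.5,0],"gripper":1},
  {"rot":[0,0,10.3],"offset":[0.8,-5.5,0],"gripper":1},
])

```text
time_s: 5.5
position: [0.4719, 0.1427, 0.2294]
tcp_rot: [[0.984, 0.18, 0.0], [0.18, -0.984, -0.0], [-0.0, 0.0, -1.0]]
force: [0.4, -0.6, -1.2]
opening: 0.294
```

```bash
python3 -c "
from h import *
s=bot.read_state();print(s['position'],np.degrees(np.arctan2(s['tcp_rot'][1][0],s['tcp_rot'][0][0])),s['force'])
print('want',cradle((0,0,230)))
c=cap('wrist','w2'); cv2.imwrite('pics/w2.png',cv2.resize(c['frame'],(784,588))[:,:,::-1])
for n,m in dict(hx=(34,67,66),hmx=(-34,67,66),h2=(34,140,66),h3=(-34,140,66),lamp=(26,118,67),b1=(40,140,12),b2=(-40,140,12),g=(18,-71,98),pocktop=(0,67,57)).items(): print(n,proj(c,cradle(m))[0]*1.4)
dz=.230-.0747
print('head top',proj(c,cradle((0,79,dz*1e3+18)))*1.4)
cap('top','top2');cap('scene','scene2')
"
```

```text
[0.47192147 0.14274116 0.22936717] 10.374046055027454 [ 0.43696835 -0.62479915 -1.16384421]
want [0.4714 0.1431 0.23  ]
hx [448.62536342 180.91473936]
hmx [327.47514138 181.02328448]
h2 [452.55548678  39.21093337]
h3 [322.98759704  39.27602065]
lamp [436.66976984  83.1946587 ]
b1 [450.37296866  63.07005667]
b2 [325.87268076  63.13460605]
g [419.62579575 429.29697071]
pocktop [388.11483433 180.47660318]
head top [[386.76885348 150.41059691]]
```

View pics/w2.png

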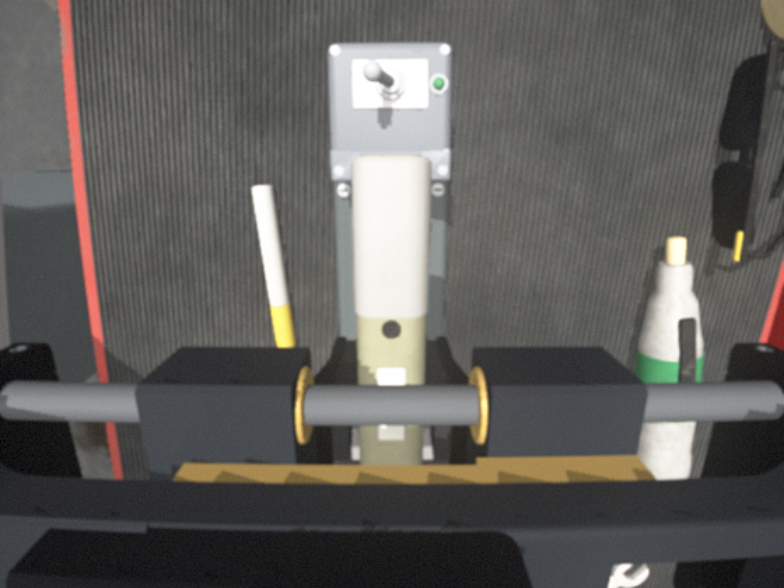

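The wrist view shows the light in line with the cradle: head centre at column 392, housing centre at column 390.5, and the offset is explained by camera bias. The head end (row 155) is about 1.5 mm nearer the gripper than nominal, and the toggle leans to −x (ball at 373,70). Next: lower it in front of the gate, then press back.

Call:
arm_command([
  {"rot":[0,0,0],"offset":[0,-1.6,1.0],"gripper":1},
  {"rot":[0,0,0],"offset":[0,-1.6,4.0],"gripper":1},
  {"rot":[0,0,0],"offset":[0,-1.6,6.5],"gripper":1},
  {"rot":[0,0,0],"offset":[0,-1.6,8.0],"gripper":1},
  {"rot":[0,0,0],"offset":[0,-1.6,8.0],"gripper":1},
  {"rot":[0,0,0],"offset":[0,-1.6,8.0],"gripper":1},
])

```text
time_s: 6.25
position: [0.4692, 0.1587, 0.1496]
tcp_rot: [[0.984, 0.179, -0.0], [0.179, -0.984, -0.0], [-0.0, 0.0, -1.0]]
force: [-0.4, -0.0, -0.5]
opening: 0.292
```

Call:
arm_command([
  {"rot":[0,0,0],"offset":[0,0.5,0],"gripper":1},
  {"rot":[0,0,0],"offset":[0,1.0,0],"gripper":1},
  {"rot":[0,0,0],"offset":[0,1.5,0],"gripper":1},
  {"rot":[0,0,0],"offset":[0,2.0,0],"gripper":1},
  {"rot":[0,0,0],"offset":[0,2.5,0],"gripper":1},
  {"rot":[0,0,0],"offset":[0,3.2,0],"gripper":1},
  {"rot":[0,0,0],"offset":[0,3.2,0],"gripper":1},
  {"rot":[0,0,0],"offset":[0,3.2,0],"gripper":1},
])

```text
time_s: 7.05
position: [0.475, 0.128, 0.1499]
tcp_rot: [[0.984, 0.179, 0.001], [0.179, -0.984, 0.001], [0.002, -0.001, -1.0]]
force: [-0.0, 7.5, -0.4]
opening: 0.292
```

```bash
python3 -c "
from h import *
s=bot.read_state();print(s['position'],s['force'],s['moment'])
print('want',cradle((0,-16,149)))
c=cap('wrist','w3');d=cap('scene','s3');e=cap('top','t3')
A=cv2.resize(c['frame'][60:340,150:430],(400,400)); B=cv2.resize(d['frame'][120:250,150:280],(400,400),interpolation=cv2.INTER_CUBIC)
cv2.imwrite('pics/m3.png',np.hstack([A,B])[:,:,::-1])
"
```

```text
[0.47500686 0.12798373 0.1499006 ] [-0.04320714  7.52242973 -0.36937338] [ 1.05839832 -0.03629088  0.13509784]
want [0.47428831 0.12736286 0.149     ]
```

View pics/m3.png

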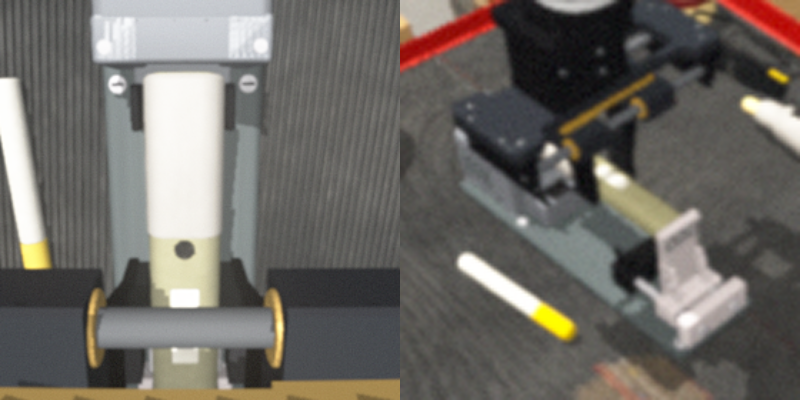

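The gate is pressed back (7.5 N). The head end (row 72) is clear of the hood edge (row 62), and the light is centred between the housing sides. Lowering now.

Call:
arm_command([
  {"rot":[0,0,0],"offset":[0,0,0.8],"gripper":1},
  {"rot":[0,0,0],"offset":[0,0,1.6],"gripper":1},
  {"rot":[0,0,0],"offset":[0,0,2.4],"gripper":1},
  {"rot":[0,0,0],"offset":[0,0,3.0],"gripper":1},
  {"rot":[0,0,0],"offset":[0,0,3.5],"gripper":1},
  {"rot":[0,0,0],"offset":[0,0,3.8],"gripper":1},
  {"rot":[0,0,0],"offset":[0,0,3.9],"gripper":1},
  {"rot":[0,0,0],"offset":[0,0,3.9],"gripper":1},
])

```text
time_s: 8.0
position: [0.4751, 0.1277, 0.1113]
tcp_rot: [[0.984, 0.179, 0.002], [0.179, -0.984, 0.001], [0.002, -0.0, -1.0]]
force: [-0.8, 4.5, 4.4]
opening: 0.296
```

Call:
arm_command([
  {"rot":[0,0,0],"offset":[0,0,0.1],"gripper":1},
  {"rot":[0,0,0],"offset":[0,0,0.2],"gripper":1},
  {"rot":[0,0,0],"offset":[0,0,0.2],"gripper":1},
  {"rot":[0,0,0],"offset":[0,0,0.2],"gripper":1},
])

```text
time_s: 8.4
position: [0.4751, 0.1277, 0.1095]
tcp_rot: [[0.984, 0.18, 0.002], [0.18, -0.984, 0.0], [0.002, -0.0, -1.0]]
force: [-0.9, 2.8, 5.8]
opening: 0.291
```

```bash
python3 -c "
from h import *
s=bot.read_state();print(s['position'],s['force'],s['moment'])
c=cap('wrist','w4');d=cap('scene','s4');e=cap('top','t4')
A=cv2.resize(c['frame'][60:340,150:430],(400,400)); B=cv2.resize(d['frame'][140:250,170:280],(400,400),interpolation=cv2.INTER_CUBIC)
cv2.imwrite('pics/m4.png',np.hstack([A,B])[:,:,::-1])
"
```

```text
[0.47514673 0.12765673 0.10951847] [-0.9274515   2.80647787  5.83672513] [0.77615988 0.19946345 0.06746647]
```

View pics/m4.png

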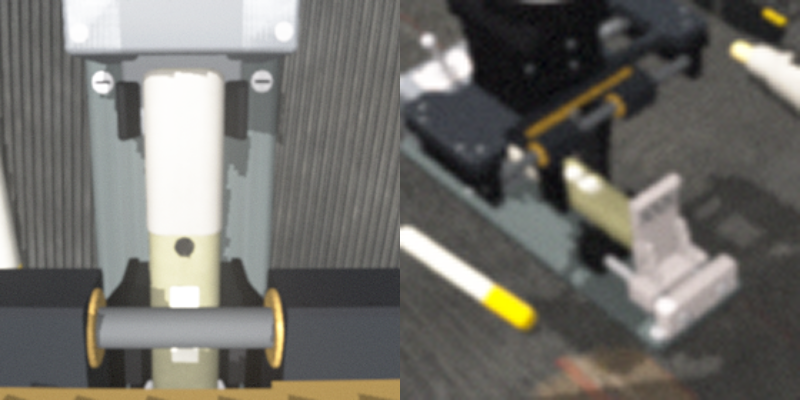

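The light sits centred between the saddle cheeks (columns 145–222 between 140 and 224), with its head just short of the hood. I'll ease it forward part way with the gate following, then let go.

Call:
arm_command([
  {"rot":[0,0,0],"offset":[0,-0.2,0],"gripper":1},
  {"rot":[0,0,0],"offset":[0,-0.4,0],"gripper":1},
  {"rot":[0,0,0],"offset":[0,-0.6,0],"gripper":1},
  {"rot":[0,0,0],"offset":[0,-0.8,0],"gripper":1},
  {"rot":[0,0,0],"offset":[0,-1.0,0],"gripper":1},
  {"rot":[0,0,0],"offset":[0,-1.0,0],"gripper":1},
])

```text
time_s: 9.15
position: [0.4733, 0.1375, 0.1095]
tcp_rot: [[0.984, 0.18, 0.002], [0.18, -0.984, 0.0], [0.002, 0.0, -1.0]]
force: [0.1, 3.4, 5.1]
opening: 0.291
```

Nothing is blocking it. Now I'll release, opening only partly.

Call:
arm_command([
  {"rot":[0,0,0],"offset":[0,-1.0,0],"gripper":0.6},
  {"rot":[0,0,0],"offset":[0,0,0],"gripper":0.5},
  {"rot":[0,0,0],"offset":[0,0,0],"gripper":0.5},
  {"rot":[0,0,0],"offset":[0,0,0],"gripper":0.5},
  {"rot":[0,0,0],"offset":[0,0,0],"gripper":0.5},
  {"rot":[0,0,0],"offset":[0,0,0],"gripper":0.5},
])

```text
time_s: 9.75
position: [0.4727, 0.1374, 0.1084]
tcp_rot: [[0.984, 0.18, -0.0], [0.18, -0.984, -0.0], [-0.0, 0.0, -1.0]]
force: [-0.2, 0.6, -0.2]
opening: 0.498
```

```bash
python3 -c "
from h import *
s=bot.read_state();print(s['position'],s['force'],s['opening'])
c=cap('wrist','w5');d=cap('scene','s5');e=cap('top','t5')
A=cv2.resize(c['frame'][60:340,150:430],(400,400)); B=cv2.resize(d['frame'][140:250,170:280],(400,400),interpolation=cv2.INTER_CUBIC)
cv2.imwrite('pics/m5.png',np.hstack([A,B])[:,:,::-1])
"
```

```text
[0.47269267 0.13735884 0.1083862 ] [-0.23646922  0.55382636 -0.19776184] 0.49750996933931735
```

View pics/m5.png

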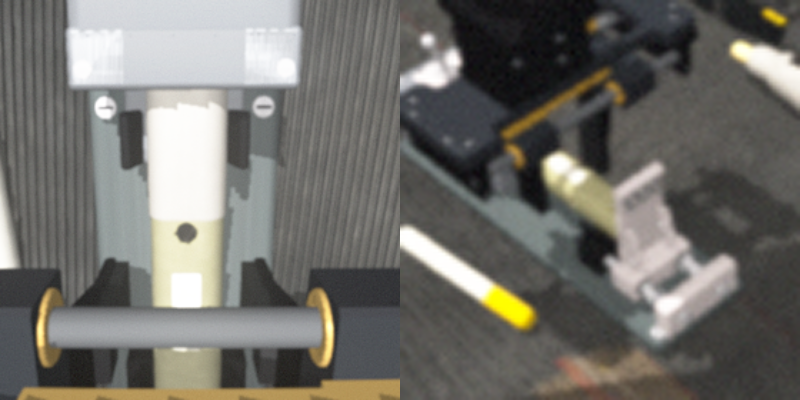

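The light has slid under the hood, with the button now at crop (186,231) and the hood edge at row 90. I'll check from the button shift how far home it is.

```bash
python3 -c "
from h import *
def cy(X):
    d=X[:2]-CR;a=np.radians(CY);return np.round([d@[np.cos(a),np.sin(a)]*1e3,d@[-np.sin(a),np.cos(a)]*1e3],1)
for f,u,v in (('w4',184,246),('w5',186,231)):
    c=load(f);print(f,cy(atz(c,(150+u*.7,60+v*.7),.0545)))
print(cy(np.array([.4751,.1277])),cy(np.array([.4733,.1375])))
# gate inner top face edge, scene s5 / s3 predictions
d=load('s5')
for o in (8,12,16):
    print(o,[((proj(d,cradle((x,-71-o,98)))[0]-[170,140])*400/110).round(0).tolist() for x in (-18,18)])
"
```

```text
w4 [1.7 4.9]
w5 [ 1.6 20.7]
[  0.9 -15.8] [ 0.9 -5.9]
8 [[207.0, 188.0], [250.0, 160.0]]
12 [[212.0, 192.0], [254.0, 163.0]]
16 [[216.0, 195.0], [259.0, 166.0]]
```

Call:
arm_command([
  {"rot":[0,0,0],"offset":[0,0,-1],"gripper":0.5},
  {"rot":[0,0,0],"offset":[0,0,-4],"gripper":0.5},
  {"rot":[0,0,0],"offset":[0,0,-8],"gripper":0.5},
  {"rot":[0,0,0],"offset":[0,0,-12],"gripper":0.5},
  {"rot":[0,0,0],"offset":[-5,-5,-12],"gripper":1},
  {"rot":[0,0,0],"offset":[-5,-9,-12],"gripper":1},
  {"rot":[0,0,0],"offset":[-5,-12.5,-12],"gripper":1},
  {"rot":[0,0,0],"offset":[-5,-12.5,-12],"gripper":1},
])

```text
time_s: 10.7
position: [0.3993, 0.255, 0.2296]
tcp_rot: [[0.983, 0.186, 0.001], [0.186, -0.983, 0.002], [0.002, -0.001, -1.0]]
force: [0.1, -0.2, 0.0]
opening: 0.22
```

```bash
python3 -c "
from h import *
s=bot.read_state();print(s['position'],s['opening'])
c=cap('wrist','w6');d=cap('scene','s6');e=cap('top','t6'); s0=load('scene0')
cr=lambda d:cv2.resize(d['frame'][170:240,200:270],(400,400),interpolation=cv2.INTER_CUBIC)
cv2.imwrite('pics/m6.png',np.vstack([np.hstack([cr(s0),cr(d)]),cv2.resize(e['frame'][225:295,120:270],(400,187)).repeat(2,1)[:, :800]])[:,:,::-1])
for o in (0,8,10,14):
    print(o,[((proj(d,cradle((x,-71-o,98)))[0]-[200,170])*400/70).round(0).tolist() for x in (-18,18)])
"
```

```text
[0.39926321 0.25499612 0.22961506] 0.22009364589852354
0 [[141.0, 115.0], [208.0, 70.0]]
8 [[154.0, 125.0], [221.0, 80.0]]
10 [[158.0, 127.0], [225.0, 82.0]]
14 [[164.0, 132.0], [232.0, 87.0]]
```

View pics/m6.png

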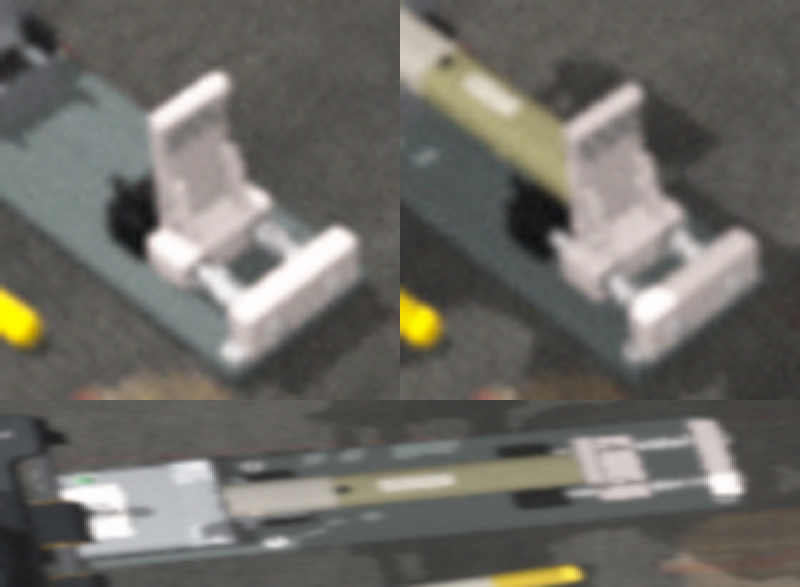

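In the scene crops the gate's top corners move from (150,120)/(217,73) to (167,127)/(237,85), which is about 8–10 mm open. I'll refine that by registration.

```bash
python3 -c "
from h import *
g=lambda f:cv2.GaussianBlur(cv2.resize(cv2.cvtColor(load(f)['frame'],cv2.COLOR_RGB2GRAY),None,fx=6,fy=6,interpolation=cv2.INTER_CUBIC),(0,0),3)
a,b=g('scene0'),g('s6')
for (x0,y0,x1,y1) in ((226,182,242,200),(226,200,250,222),(226,182,250,222)):
    t=a[y0*6:y1*6,x0*6:x1*6]; reg=b[(y0-3)*6:(y1+8)*6,(x0-3)*6:(x1+10)*6]
    r=cv2.matchTemplate(reg,t,cv2.TM_CCOEFF_NORMED);_,v,_,l=cv2.minMaxLoc(r);print(round(v,3),np.array(l)/6-3)
d=load('s6')
for z in(98,30):
  for o in (6,8,10,12): print(z,o,proj(d,cradle((0,-71-o,z)))[0]-proj(d,cradle((0,-71,z)))[0])
"
```

```text
0.911 [2.5        2.16666667]
0.835 [1.5 1. ]
0.876 [2.16666667 1.66666667]
98 6 [1.77081535 1.26543982]
98 8 [2.36346035 1.68895177]
98 10 [2.95729834 2.11331762]
98 12 [3.55233318 2.53854015]
30 6 [1.68549278 1.25944305]
30 8 [2.24947243 1.68087092]
30 10 [2.81453195 2.1031097 ]
30 12 [3.38067468 2.52616191]
```

Registration gives 8 mm of gate opening, so the light is home. Next, the toggle.

```bash
python3 -c "
from h import *
s=bot.read_state();p=s['position'];y=np.degrees(np.arctan2(s['tcp_rot'][1][0],s['tcp_rot'][0][0]));print(p,y,s['opening'])
go(p,y,cradle((-45,118,158)),10.4)"
```

```text
[0.40102568 0.2513846  0.22892388] 10.435033513786681 0.08516701414665205
offset [0.47 0.12 7.09] rotz 0.04
```

Call:
arm_command([
  {"rot":[0,0,0],"offset":[0.4,0.1,3.5],"gripper":1},
  {"rot":[0,0,0],"offset":[0.4,0.1,6.0],"gripper":1},
  {"rot":[0,0,0],"offset":[0.4,0.1,7.1],"gripper":1},
  {"rot":[0,0,0],"offset":[0.4,0.1,7.1],"gripper":1},
  {"rot":[0,0,0],"offset":[0.4,0.1,7.1],"gripper":1},
])

```text
time_s: 11.35
position: [0.4058, 0.2507, 0.1579]
tcp_rot: [[0.984, 0.179, 0.0], [0.179, -0.984, 0.0], [0.0, 0.0, -1.0]]
force: [-0.1, -0.1, 0.6]
opening: 0.0
```

Call:
arm_command([
  {"rot":[0,0,0],"offset":[0.5,0,0],"gripper":1},
  {"rot":[0,0,0],"offset":[1.0,0,0],"gripper":1},
  {"rot":[0,0,0],"offset":[1.5,0,0],"gripper":1},
  {"rot":[0,0,0],"offset":[2.0,0,0],"gripper":1},
  {"rot":[0,0,0],"offset":[2.5,0,0],"gripper":1},
  {"rot":[0,0,0],"offset":[2.5,0,0],"gripper":1},
])

```text
time_s: 11.95
position: [0.4302, 0.2558, 0.1575]
tcp_rot: [[0.984, 0.18, -0.0], [0.18, -0.984, 0.0], [-0.0, -0.0, -1.0]]
force: [0.2, -1.2, 0.7]
opening: 0.004
```

Call:
arm_command([
  {"rot":[0,0,0],"offset":[0.4,0,0],"gripper":1},
  {"rot":[0,0,0],"offset":[0.8,0,0],"gripper":1},
  {"rot":[0,0,0],"offset":[1.0,0,0],"gripper":1},
  {"rot":[0,0,0],"offset":[1.0,0,0],"gripper":1},
])

```text
time_s: 12.35
position: [0.4402, 0.2576, 0.1575]
tcp_rot: [[0.984, 0.18, 0.001], [0.18, -0.984, 0.0], [0.001, -0.0, -1.0]]
force: [-0.9, 0.4, 0.4]
opening: 0.004
```

```bash
python3 -c "
from h import *
s=bot.read_state();print(s['position'],s['force'])
d=cap('scene','s7');c=cap('wrist','w7');e=cap('top','t7')
cr=lambda im,x,y,w:cv2.resize(im[y:y+w,x:x+w],(400,400),interpolation=cv2.INTER_CUBIC)
cv2.imwrite('pics/m7.png',np.hstack([cr(d['frame'],150,120,90),cr(c['frame'],180,180,200)])[:,:,::-1])
"
```

```text
[0.44020371 0.25762373 0.15749992] [-0.91760741  0.43648732  0.44747532]
```

View pics/m7.png

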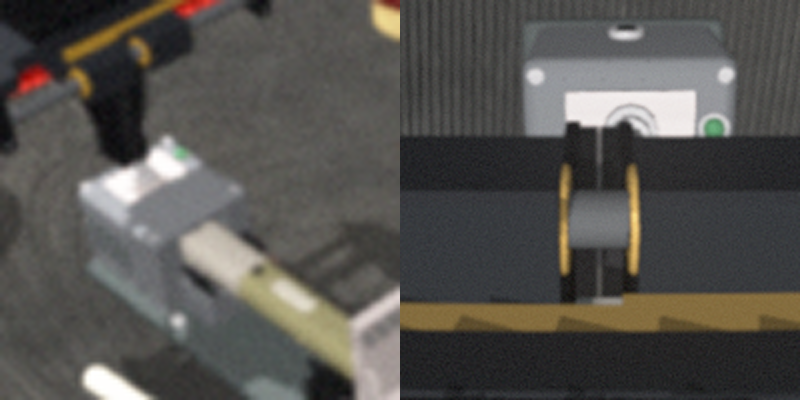

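The fingertips are at columns 570–632 of the wrist crop, so the leading face is about at the toggle pivot (632,125), and the lever is part way over. I'll keep pushing in small steps and watch the force.

Call:
arm_command([
  {"rot":[0,0,0],"offset":[0.2,0,0],"gripper":1},
  {"rot":[0,0,0],"offset":[0.4,0,0],"gripper":1},
  {"rot":[0,0,0],"offset":[0.6,0,0],"gripper":1},
  {"rot":[0,0,0],"offset":[0.6,0,0],"gripper":1},
])

```text
time_s: 12.9
position: [0.4452, 0.2585, 0.1572]
tcp_rot: [[0.984, 0.18, -0.001], [0.18, -0.984, -0.0], [-0.001, 0.0, -1.0]]
force: [-1.6, -0.4, -0.9]
opening: 0.003
```

Call:
arm_command([
  {"rot":[0,0,0],"offset":[0.1,0,0],"gripper":1},
  {"rot":[0,0,0],"offset":[0.2,0,0],"gripper":1},
  {"rot":[0,0,0],"offset":[0.2,0,0],"gripper":1},
])

```text
time_s: 13.2
position: [0.446, 0.2586, 0.1571]
tcp_rot: [[0.984, 0.18, -0.004], [0.18, -0.984, -0.001], [-0.004, 0.0, -1.0]]
force: [-5.1, -0.0, 0.8]
opening: 0.007
```

Call:
arm_command([
  {"rot":[0,0,0],"offset":[0.15,0,0],"gripper":1},
  {"rot":[0,0,0],"offset":[0.15,0,0],"gripper":1},
])

```text
time_s: 13.4
position: [0.4463, 0.2587, 0.157]
tcp_rot: [[0.984, 0.18, -0.007], [0.18, -0.984, -0.002], [-0.007, 0.0, -1.0]]
force: [-6.3, -0.7, 2.2]
opening: 0.008
```

Call:
arm_command([
  {"rot":[0,0,0],"offset":[-1.0,0,0],"gripper":1},
  {"rot":[0,0,0],"offset":[-3.5,0,0],"gripper":1},
  {"rot":[0,0,0],"offset":[-3.5,0,-4],"gripper":1},
  {"rot":[0,0,0],"offset":[-3.5,4,-8.5],"gripper":1},
  {"rot":[0,0,0],"offset":[-3.5,8,-10],"gripper":1},
  {"rot":[0,0,0],"offset":[-3.5,8,-10],"gripper":1},
  {"rot":[0,0,0],"offset":[-3.5,8,-10],"gripper":1},
])

```text
time_s: 14.1
position: [0.4304, 0.1735, 0.2586]
tcp_rot: [[0.984, 0.177, 0.005], [0.177, -0.984, 0.001], [0.005, 0.0, -1.0]]
force: [-0.1, 0.4, -0.1]
opening: 0.006
```

```bash
python3 -c "
from h import *
s=bot.read_state();print(s['position'],s['force'])
d=cap('scene','s8');c=cap('wrist','w8');e=cap('top','t8')
cr=lambda im,x,y,w,h:cv2.resize(im[y:y+h,x:x+w],(400,int(400*h/w)),interpolation=cv2.INTER_CUBIC)
cv2.imwrite('pics/m8.png',np.vstack([np.hstack([cr(d['frame'],160,130,110,110),cr(c['frame'],180,0,260,260)]),cr(e['frame'],120,180,280,140).repeat(2,1)])[:600,:,::-1])
for a in(-.42,0,.42): print(a,(proj(c,cradle((27*np.sin(a),118,72+27*np.cos(a))))[0]-[180,0])*400/260+[400,0],(proj(d,cradle((27*np.sin(a),118,72+27*np.cos(a))))[0]-[160,130])*400/110)
"
```

```text
[0.43041073 0.17354802 0.25859357] [-0.13865046  0.43001479 -0.13418135]
-0.42 [598.55686179 173.65312252] [59.06709581 80.90813401]
0 [621.17454474 173.57677317] [71.52522552 70.98864707]
0.42 [642.40923677 173.78376898] [84.96198039 66.55557123]
```

View pics/m8.png

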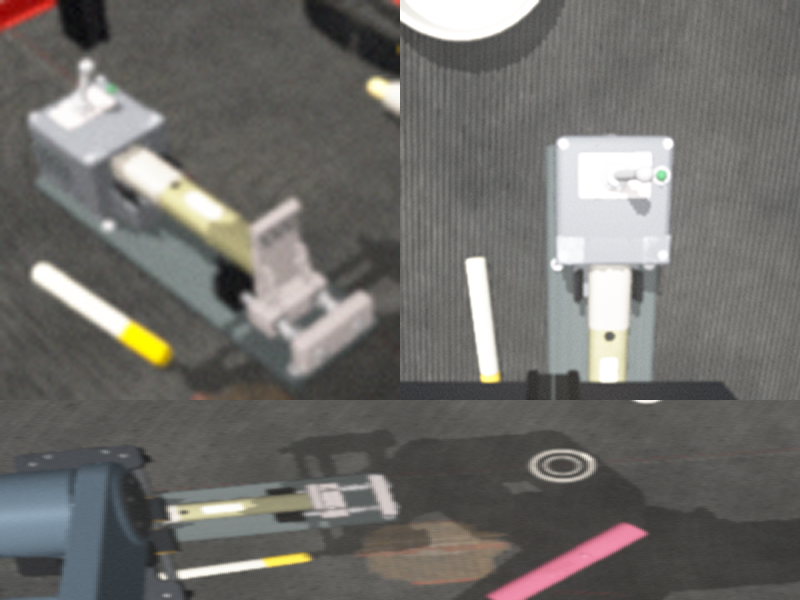

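The last picture shows the toggle ball at (645,174) in the wrist crop and (86,65) in the scene crop. Fully over predicts (642,174) and (85,67). The light is still under the hood, the gate is against its tail, and the marker and bearing are in place.

```bash
python3 -c "
from h import *
print(ticket.hand_in())"
```

```text
the job is handed in; nothing more can be done
None
```

The work light is docked and on charge, and I handed the job in at about 14 s of the 45 s allowed. I gripped it across the middle, pressed its tail against the gate (7.5 N), and lowered it into the saddles. I eased it 10 mm forward with the gate following, then let go, and the gate pushed it the rest of the way. Only then did I push the toggle over to the lamp's side with the closed fingers, until it met its stop at about 6 N.

- **Light home:** Before I flipped the switch, matching the gate's position between pictures gave about 8 mm of opening, which is the docked value. A rougher reading of the gate corners by eye gave 8–10 mm. The head is under the hood with the gate against the tail, and it looked unchanged after the toggle push.
- **Toggle:** In two views the ball was within about 3 pixels (enlarged crops) of where "fully over" should put it.
- **Other things:** The marker and bearing look undisturbed. I did not check the wrench in the last picture, but the arm never went near it.
- **Robot:** The arm is clear and touching nothing. No check failed; one disagreed slightly: the wrist camera reads about 1.8 mm off sideways, which I treated as camera bias because it fitted both the light and the housing.

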